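# Feel for the hidden release hole and let the ratchet lift down

### The arm

A 6-joint arm with a two-finger parallel gripper is mounted at the origin on the work surface. World frame = base frame: x ahead of the robot, y to its left, z up, the work surface at z = 0. Lengths are in m, angles in rad, forces in N, time in s.
With the tool pointing down it reaches from about 0.35 to 0.95 m from the base axis. Payload 17.4 kg.
Tool frame: the origin (TCP) lies at the centre of the arm's flange, where the gripper is bolted on; the fingertips stand 186 mm ahead of it and the grasp point (between the pads) lies 167 mm ahead of it; z points along the fingers, y is the line along which they close (so a half turn about z gives the same grasp; the last joint's range is limited). The gripper opens to 93 mm and grips with 3 to 60 N. Pads are 15 mm wide; open, the fingers measure 128 mm over their backs; the gripper's body (75 mm by 188 mm) begins 65 mm behind the grasp point.
Start: joints at [-0.038, 0.116, 1.442, -0, 1.584, -0.038], TCP at [0.675, -0, 0.405] pointing down, gripper open.
Joint ranges: [-2.83, 2.83], [-0.83, 2.19], [0.07, 2.5], [-1.14, 4.28], [0.01, 3], [-2.97, 2.97]. Speed limits (rad/s): [1.89, 1.89, 2.22, 3.14, 3.14, 3.14].

### API

Orientations are given as [roll, pitch, yaw] about the fixed x, y, z axes, in that order (R = Rz(yaw) Ry(pitch) Rx(roll)).
In Python, from station import manip gives the robot as it stands. The module is installed in compiled form; this text tells all that it offers.
- The arm moves only by the shell command python3 -m crank 'ROWS' [OPENING] [FORCE]. ROWS is a JSON object of lists of equal length, an entry for each row: "linear": the shift along the tool's x, y, z in m, a list of three; "twist": the turn about the tool's z in rad. In form: {"linear": [[tx, ty, tz], ...], "twist": [twist, ...]}. A call has 1 to 5 rows; each row is the pose to reach, as a shift and turn from the pose commanded when the call began, along the tool's axes at that moment; what a row does not reach only later rows make up. A row lasts 1/12 s, in which the tool goes at most 41.7 mm and 7.16 degrees, less where a joint would pass 70% of its speed; a pose out of reach is approached as far as the arm can. A call with a gripper value outside its range is refused whole. OPENING is the opening in per cent of the stroke, from 0 (shut) to 100 (fully open), set as the call begins (- or left out, the last holds). The fingers move at their own pace and stop on an object; FORCE is the grip in N (left out, the last holds). Time passes only in rows, so rows that repeat a pose let the fingers close. It gives the time, the measured TCP pose, the force, the opening and the grip force at its end, in the units of the state.
- manip.get_state(): the state, without advancing time (a new reading comes with each control period).
- manip.grab_frame(name): name is "scene" or "side" or "wrist"; returns a dict with "color" (420x560x3 uint8, red, green, blue), "fx", "fy", "cx", "cy" (pixels), "camera_from_world" (4x4, takes a point from world to camera coordinates); the wrist camera has in their place "tool_from_camera" (4x4, takes a point from camera to tool coordinates, whose origin is the TCP and whose axes are the flange's). Camera axes: x right, y up, looking along -z (the intrinsics and any distortion apply to the point x, -y, -z); pixel columns grow to the right and rows downward; lengths in m; the calibration is good to about 2 mm. A picture is of the moment at which its call begins: read the wrist's pose just before it. There is no depth.
- manip.close_job(): hands the job in; it is judged then, once.
The state is a dict: "time": time; "joints": joint angles; "joint_velocities": joint speeds; "tau": joint torques, N m; "eef_pos": TCP position; "tool_rot": TCP orientation; "ft_force": force on the tool from outside, world axes, zero at the start; "ft_torque": the same for the moment, N m; "gripper_width": finger opening in m; "gripper_force": force on a finger pad.
Only numpy, scipy, OpenCV 4.12 (cv2) and the standard library are available. Lean on these libraries where they do the work, as an engineer would, in place of code of your own. Each camera call takes 0.05 s, during which the arm holds its last target. There are 200 camera calls.

### The job

The ratchet lift on the bench is holding up a jaw blank clamped to its carriage. Take the probe out of its stand, feel with its tip along the bottom of the slot in the lift's sloping head for the hidden release hole, where it drops in, then push it on into the hole and keep it pushed in until the carriage has sunk right down to its bottom stop. Finally hang the probe back upright in its stand, let go of it, and leave the other loose parts on the bench where they are.

Things in the scene. Friction and masses are not known exactly. Their poses are not given: they have to be found in the camera images.
- lift: Grey ratchet lift, bolted down. Origin at table height right under the slot's middle; x = from its front to its back. Base plate 270 x 200 x 14 mm, from x = -70 to +200 mm. The sloping release head is at the front; two guide posts and a bridge (225 mm high, 150 mm wide) stand at x = 88 to 118 mm, the carriage with the load behind them.
- cover: The lift's sloping grey release head, 90 (up the slope) x 180 mm, face normal tilted 35 degrees from vertical towards the lift's front. Origin: middle of the slot at the outer face, 105 mm above the table. z = outward normal, x = up the slope, y = along the slot. Slot 16 mm wide, 80 mm long (y -40 to +40 mm), 24 mm deep; from straight above its wall hides its floor.
- slot_floor (a point): Middle of the slot's flat steel floor, 24 mm below the head's outer face. In the floor is the hidden release hole: as wide as the slot, 14 mm long along it, its centre anywhere from y = -25 to +25 mm along the slot (differs every time, fixed during a run). Inside the hole a sprung release bar lies 14 mm below the slot's floor (38 mm below the outer face).
- pawl (a joint): Travel of the sprung release bar in the head, m: 0 at rest, 0.011 fully in. It moves straight in (along the head's -z), needs about 4 N to start and 8.5 N fully in, and springs back. From 0.007 on, the catch is clear of the carriage's rack; if the bar springs back early the catch stops the carriage at the next tooth (18 mm pitch).
- carriage (a joint): How far the lift's carriage has sunk, m: 0 = held up by the catch, 0.055 = on its bottom stop. While the release bar is pushed in it sinks by its own weight at about 40 mm/s (some 1 to 2 s in all).
- load_plate (a point): Middle of the top of the carriage's 85 x 100 mm aluminium plate, behind the lift's posts, on which a yellow jaw blank is clamped with a steel C-clamp; at first 121 mm above the table, 66 mm when fully down.
- probe: Loose steel feeler probe, 138 mm long, 0.16 kg, hanging upright in its stand. Origin at its tip, z = up along its axis to the handle. Round shaft 8 mm across with a rounded tip, from 0 to 80 mm; round flange 30 mm across from 80 to 86 mm; black square handle 18 x 18 mm from 86 to 138 mm, its sides along x and y.
- probe_tip (a point): The very tip of the probe (same as its origin).
- probe_grip (a point): Middle of the probe's square handle, 112 mm from the tip and 26 mm above the flange: where to grip it.
- stand: Aluminium probe stand, bolted down. Foot 90 x 80 mm, two side walls, and a top plate 64 x 64 mm whose upper face is 95 mm above the table, with an 18 mm round hole through its middle. The probe's shaft hangs through the hole and its flange rests on the plate, so its tip is then 15 mm above the table. Origin under the middle of the stand at table height, z up.
- stand_hole (a point): Centre of the stand's hole, at the plate's upper face.
- socket: Bystander: chrome socket standing on end, 28 mm across, 38 mm high; origin under its middle.
- washer: Bystander: black thrust washer lying flat, 52 mm across, 6 mm thick; origin under its middle.
- dowel_block: Bystander: steel block 50 x 32 x 26 mm with two 8 mm dowels standing 14 mm out of its top; origin under its middle.
- spool: Bystander: valve spool standing on end, 28 mm across, 70 mm high; origin under its middle.
- spanner: Bystander: spanner lying flat, 150 mm long; origin under its middle.
- grease_jar: Bystander: small jar, 56 mm across, 55 mm high; origin under its middle.
There are look-alikes about, which are no part of the job. Leave any brown look-alike of the stand alone.

How it is judged:
By the outcome, as a careful person would: the job done as asked, in the order asked, and still so for the second after the job is handed in, with the robot touching nothing.
It also fails if it takes over 67 s, if anything falls off the work surface, if the arm or the gripper's body presses on something with over 40 N, if the wrist force passes 120 N, or if a joint passes its speed limit or range.

## Working session

There is one attempt and no reset: what is moved stays moved. The work goes in short steps, Python scripts to look and compute and a shell command to move; the robot and the scene stay as the last step left them, time stands still between calls to the robot, and variables do not carry over. Pictures are saved under pics/ and viewed, at most 10 in all, crops included, and the job is handed in when it is done.

```bash
mkdir -p pics; cat > h.py <<'E'
import numpy as np,cv2
from station import manip
from scipy.spatial.transform import Rotation as R
def T_tool(s):
    T=np.eye(4);T[:3,:3]=R.from_euler('xyz',s['tool_rot']).as_matrix();T[:3,3]=s['eef_pos'];return T
def grab(name,f=None):
    s=manip.get_state();d=manip.grab_frame(name)
    d['wfc']=T_tool(s)@d['tool_from_camera'] if name=='wrist' else np.linalg.inv(d['camera_from_world'])
    if f: cv2.imwrite('pics/'+f,d['color'][...,::-1])
    return d
def ray(d,u,v):
    c=np.array([(u-d['cx'])/d['fx'],-(v-d['cy'])/d['fy'],-1.])
    r=d['wfc'][:3,:3]@c; return d['wfc'][:3,3],r/np.linalg.norm(r)
def onz(d,u,v,z):
    o,r=ray(d,u,v);return o+r*(z-o[2])/r[2]
def proj(d,p):
    c=np.linalg.inv(d['wfc'])@np.r_[p,1];return d['cx']-d['fx']*c[0]/c[2], d['cy']+d['fy']*c[1]/c[2]
def tri(rs):
    A=0;b=0
    for o,r in rs:
        P=np.eye(3)-np.outer(r,r);A=A+P;b=b+P@o
    return np.linalg.solve(A,b)
E
python3 - <<'E'
from h import *
import pickle
D={n:grab(n,n+'0.png') for n in('scene','side','wrist')}
pickle.dump(D,open('D0.pkl','wb'))
for n,d in D.items(): print(n,[k for k in d],d['wfc'].round(3).tolist(),d['fx'],d['cx'],d['cy'])
s=manip.get_state();print(s)
E
```

```text
scene ['color', 'fx', 'fy', 'cx', 'cy', 'camera_from_world', 'wfc'] [[-0.911, -0.323, 0.256, 0.823], [0.412, -0.736, 0.538, 0.506], [0.015, 0.596, 0.803, 0.823], [0.0, 0.0, 0.0, 1.0]] 451.49233360806875 276.08562224726404 206.83963225736682
side ['color', 'fx', 'fy', 'cx', 'cy', 'camera_from_world', 'wfc'] [[0.823, 0.297, -0.485, 0.199], [-0.568, 0.444, -0.693, -0.568], [0.01, 0.845, 0.534, 0.554], [0.0, 0.0, 0.0, 1.0]] 390.88068054232195 273.77624704318066 201.87756060284568
wrist ['color', 'fx', 'fy', 'cx', 'cy', 'tool_from_camera', 'wfc'] [[1.0, -0.0, 0.002, 0.675], [-0.0, 0.962, 0.274, 0.076], [-0.002, -0.274, 0.962, 0.384], [0.0, 0.0, 0.0, 1.0]] 317.0347029311309 282.9774723715466 204.81718753466882
{'time': 0.15, 'joints': array([-3.78477425e-02,  1.16362164e-01,  1.44206677e+00,  4.55703217e-06,
        1.58399248e+00, -3.77670968e-02]), 'joint_velocities': array([ 6.11886620e-05, -2.93361158e-03, -2.26929362e-03, -1.48565868e-03,
       -3.21371869e-04, -1.21178975e-03]), 'tau': array([ 1.36530605e-03, -7.21765566e+01, -6.22949553e+01,  7.80155347e-02,
        2.25470052e-02,  2.06686866e-05]), 'eef_pos': array([ 6.75015794e-01, -4.12248036e-05,  4.04211871e-01]), 'tool_rot': array([-3.14076466e+00, -3.58457817e-05,  1.57071572e+00]), 'ft_force': array([-0.31189766,  0.1940274 , -0.34998666]), 'ft_torque': array([ 0.01857246, -0.02131448, -0.0067626 ]), 'gripper_force': 0.0, 'gripper_width': 0.09320038772085235}
```

View images.

View pics/scene0.png

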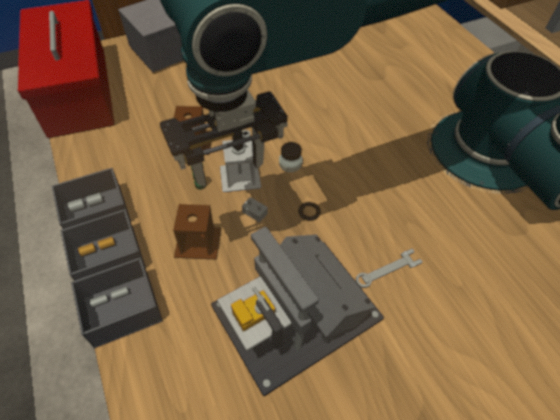

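View pics/side0.png

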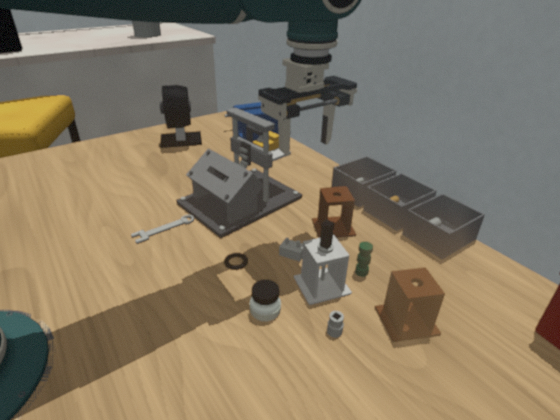

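View pics/wrist0.png

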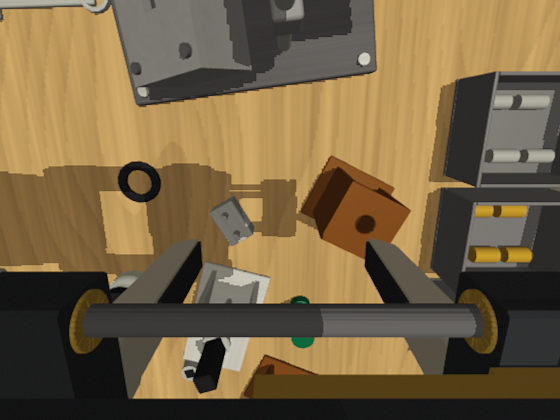

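Scene: aluminium stand near (240,165), with the lift at about (310,290) and the spanner at (390,268). Side: black probe handle at (327,232) above the white stand at (325,268). Wrist: stand at (225,300) and handle at (210,362), both partly hidden by the gripper. I'll shift along world -y for a clear view.

```bash
python3 -m crank '{"linear":[[-0.04,0,0],[-0.08,0,0],[-0.12,0,0],[-0.12,0,0]],"twist":[0,0,0,0]}' && python3 - <<'E'
from h import *
import pickle
D={n:grab(n,n+'1.png') for n in('scene','side','wrist')}
pickle.dump(D,open('D1.pkl','wb'))
a=np.hstack([D['wrist']['color'][:,60:460],cv2.resize(D['side']['color'][180:340,250:410],(400,420),interpolation=2)])
cv2.imwrite('pics/c1.png',a[...,::-1])
E
python3 -m crank '{"linear":[[0.04,0,0],[0.08,0,0],[0.12,0,0],[0.16,0,0],[0.2,0,0]],"twist":[0,0,0,0,0]}' && python3 -m crank '{"linear":[[0.04,0,0],[0.08,0,0],[0.12,0,0],[0.12,0,0]],"twist":[0,0,0,0]}' && python3 - <<'E'
from h import *
import pickle
D={n:grab(n,n+'2.png') for n in('scene','side','wrist')}
pickle.dump(D,open('D2.pkl','wb'))
E
```

```text
time: 0.48
eef_pos: [0.6746, -0.1254, 0.4042]
tool_rot: [-3.141, 0.001, 1.567]
ft_force: [0.8, 0.3, -0.5]
gripper_width: 0.0929
gripper_force: 0.0
time: 1.05
eef_pos: [0.6743, 0.0832, 0.4049]
tool_rot: [3.141, -0.0, 1.572]
ft_force: [0.8, -0.3, -0.2]
gripper_width: 0.0927
gripper_force: 0.0
time: 1.38
eef_pos: [0.6737, 0.2073, 0.4044]
tool_rot: [-3.141, -0.002, 1.577]
ft_force: [-0.3, -0.2, -0.4]
gripper_width: 0.0934
gripper_force: 0.0
```

View pics/c1.png

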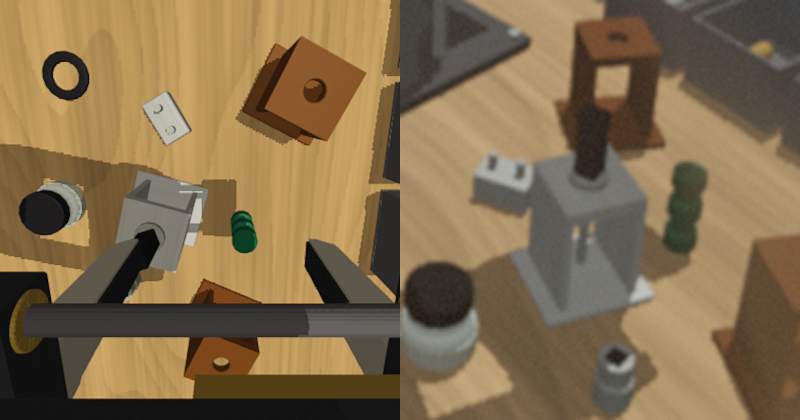

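View pics/wrist2.png

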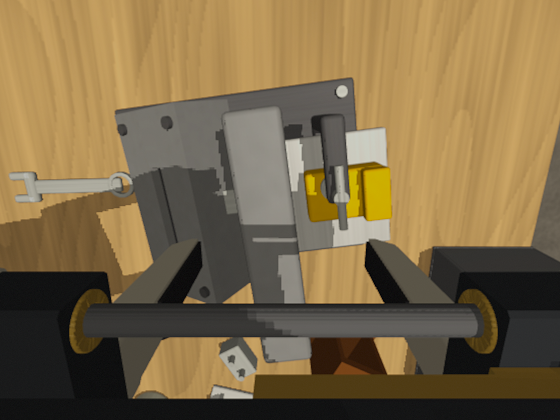

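```bash
python3 - <<'E'
import pickle,cv2,numpy as np
D=pickle.load(open('D2.pkl','rb'))
a=cv2.resize(D['scene']['color'][120:400,190:390],(400,560),interpolation=cv2.INTER_CUBIC)
b=cv2.resize(D['side']['color'][130:326,230:370],(400,560),interpolation=cv2.INTER_CUBIC)
cv2.imwrite('pics/c2.png',np.hstack([a,b])[...,::-1])
E
```

```text
(no output)
```

View pics/c2.png

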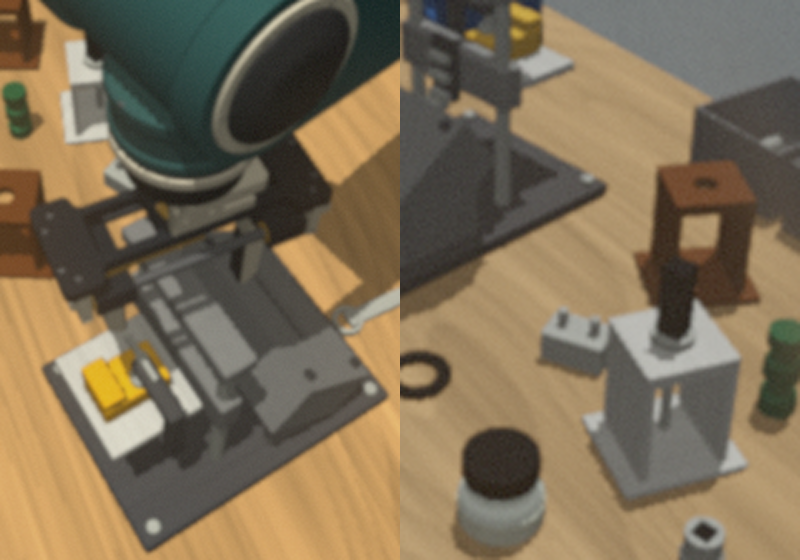

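c2: in the side panel the white stand plate's corners map to side pixels (303,243), (317,262), (349,253) and (333,235), with the handle top at (328,222). In wrist2 the base plate's corners are at (117,110) and (352,78), and the bridge lies between the open fingers. I'll rise before moving sideways.

```bash
python3 -m crank '{"linear":[[0,0,-0.04],[0,0,-0.08],[0,-0.04,-0.08],[0,-0.08,-0.08],[0,-0.08,-0.08]],"twist":[0,0,0,0,0]}' | head -2&& python3 - <<'E'
from h import *
import pickle
pickle.dump(grab('wrist'),open('DA.pkl','wb'))
E
python3 -m crank '{"linear":[[-0.04,0,0],[-0.08,0,0],[-0.12,0,0],[-0.16,0,0],[-0.20,0,0]],"twist":[0,0,0,0,0]}' |head -2
python3 -m crank '{"linear":[[-0.04,0,0],[-0.08,0,0],[-0.12,0,0],[-0.16,0,0],[-0.18,0,0]],"twist":[0,0,0,0,0]}' |head -2
python3 -m crank '{"linear":[[0,0,0],[0,0,0]],"twist":[0,0]}' |head -2
python3 - <<'E'
from h import *
import pickle
pickle.dump(grab('wrist'),open('DB.pkl','wb'))
E
python3 -m crank '{"linear":[[0,0.04,0],[0,0.08,0],[0,0.12,0],[0,0.12,0],[0,0.12,0]],"twist":[0,0,0,0,0]}' |head -2
python3 - <<'E'
from h import *
import pickle
pickle.dump(grab('wrist'),open('DC.pkl','wb'))
D=[pickle.load(open(f'D{c}.pkl','rb'))['color'] for c in 'ABC']
for d,c in zip(D,'ABC'): cv2.imwrite(f'pics/w{c}.png',d[...,::-1])
def crop(i,c): x,y,w=c; return cv2.resize(i[y:y+int(w*.75),x:x+w],(400,300),interpolation=2)
b=[cv2.resize(d[:300,:560],(400,214)) for d in D]
a=np.vstack([np.hstack([b[0],b[1]]),np.hstack([b[2],b[2]*0])])
cv2.imwrite('pics/c3.png',a[...,::-1])
E
```

```text
time: 1.95
eef_pos: [0.5905, 0.1991, 0.4861]
time: 2.42
eef_pos: [0.5949, -0.0026, 0.4848]
time: 2.83
eef_pos: [0.5946, -0.1847, 0.4844]
time: 3.0
eef_pos: [0.595, -0.1819, 0.4843]
time: 3.47
eef_pos: [0.7172, -0.1789, 0.4821]
```

View pics/c3.png

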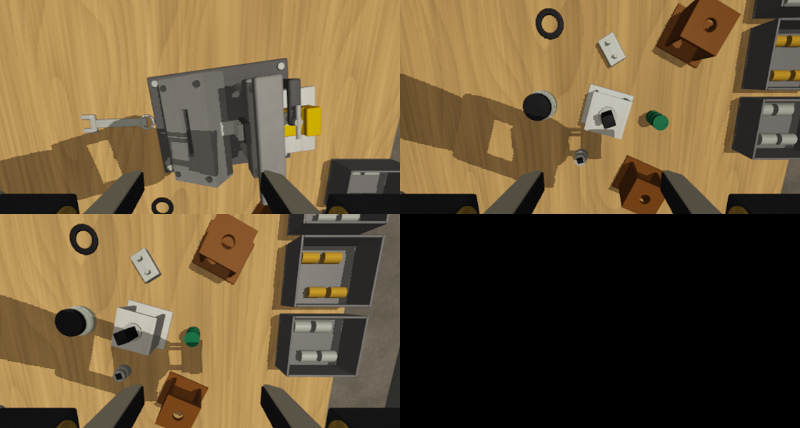

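c3 shows the lift's sloping head and slot (view A), and the stand with the probe, fully visible, in views B and C at full-image pixels ≈(290,157) and (196,162). I'll zoom in for pixel readings.

```bash
python3 - <<'E'
from h import *
D=[cv2.imread(f'pics/w{c}.png') for c in 'ABC']
r=lambda i,w,h:cv2.resize(i,(w,h),interpolation=cv2.INTER_NEAREST)
a=np.hstack([r(D[0][70:270,195:335],420,600),np.vstack([r(D[1][115:190,245:340],380,300),r(D[2][122:197,150:245],380,300)])])
cv2.imwrite('pics/c4.png',a)
E
```

```text
(no output)
```

View pics/c4.png

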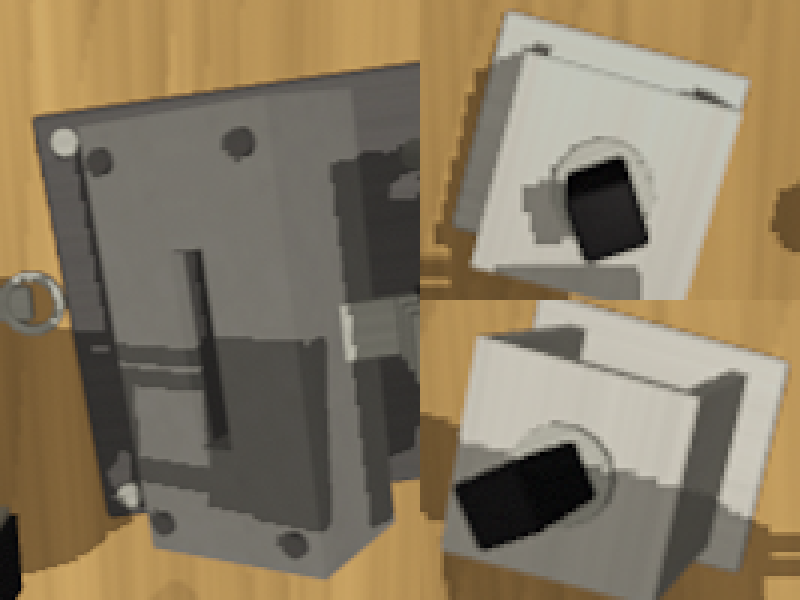

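c4: the slot mouth's middle in A is at full px ≈(262.5,186). The stand plate centre and flange are at (291.3,162.3) in B and (186.5,165) in C. The handle top is at (292.8,170.8) in B and (170.5,173.5) in C. Next I'll triangulate.

```bash
python3 - <<'E'
from h import *
import pickle
L=lambda n:pickle.load(open(n,'rb'))
A,B,C=L('DA.pkl'),L('DB.pkl'),L('DC.pkl');D2=L('D2.pkl');S=D2['side'];W=D2['wrist']
fa=lambda x,y:(195+x/3,70+y/3); fb=lambda x,y:(245+(x-420)/4,115+y/4); fc=lambda x,y:(150+(x-420)/4,122+(y-300)/4)
def t(n,*o):
    p=tri([ray(d,*q) for d,q in o]); print(n,p.round(4),[np.round(np.subtract(proj(d,p),q),1).tolist() for d,q in o])
t('plate',(B,fb(606,189)),(C,fc(569,470)),(S,(325.8,248.3)))
t('plateBC',(B,fb(606,189)),(C,fc(569,470)))
t('TL',(B,fb(520,52)),(C,fc(478,336)));t('TR',(B,fb(740,110)),(C,fc(698,395)));t('BL',(B,fb(472,268)),(C,fc(443,550)))
t('flange',(B,fb(604,190)),(C,fc(562,474)))
t('htop',(B,fb(611,223)),(C,fc(502,506)))
t('htopS',(B,fb(611,223)),(C,fc(502,506)),(S,(328,222.5)))
a=onz(B,*fb(590,262),.153);b=onz(B,*fb(648,240),.153);print('yaw h',np.degrees(np.arctan2(*(b-a)[1::-1])))
a=onz(C,*fc(485,549),.153);b=onz(C,*fc(595,497),.153)
# lift
for n,q in dict(slot=(202.5,348),st=(188,250),sb=(217.5,447),ue1=(203,250),ue2=(230,447)).items(): print(n,onz(A,*fa(*q),.105).round(4))
print('screwmean',onz(A,*fa(198.25,342),.105).round(4))
t('s1',(A,fa(100,161)),(W,(122,130)));t('s2',(A,fa(238,142)),(W,(166.5,122.5)));t('s3',(A,fa(162,522)),(W,(204.5,292)))
t('bc',(A,fa(35,118)),(W,(117,110)))
print('bolt',onz(A,*fa(65,141),.016),onz(A,*fa(128,495),.016))
print(manip.get_state()['joints'].round(3))
E
```

```text
plate [ 0.6043 -0.1591  0.0948] [[-0.0, -0.2], [0.3, 0.5], [-0.3, -0.1]]
plateBC [ 0.6043 -0.1588  0.0958] [[-0.0, -0.3], [0.0, 0.3]]
TL [ 0.5796 -0.1207  0.0902] [[0.0, 0.1], [-0.0, -0.1]]
TR [ 0.6427 -0.1369  0.0947] [[0.0, 0.1], [-0.0, -0.1]]
BL [ 0.5646 -0.1826  0.0947] [[-0.0, -0.1], [0.0, 0.1]]
flange [ 0.6036 -0.1588  0.1004] [[0.0, 0.0], [-0.0, -0.0]]
htop [ 0.6042 -0.1592  0.1519] [[-0.0, -0.3], [0.0, 0.3]]
htopS [ 0.6043 -0.1589  0.1529] [[0.1, -0.4], [-0.3, 0.2], [0.1, 0.1]]
yaw h 20.965793486918276
slot [0.5665 0.1953 0.105 ]
st [0.5617 0.2331 0.105 ]
sb [0.5718 0.1548 0.105 ]
ue1 [0.5674 0.2331 0.105 ]
ue2 [0.5768 0.1548 0.105 ]
screwmean [0.5649 0.1977 0.105 ]
s1 [0.5275 0.265  0.0893] [[0.0, 0.2], [-0.1, -0.3]]
s2 [0.5815 0.2725 0.1255] [[0.0, 0.1], [-0.0, -0.1]]
s3 [0.5527 0.0636 0.0035] [[10.3, 9.3], [-12.1, -11.1]]
bc [0.485  0.2827 0.0092] [[-0.0, -0.3], [0.1, 0.3]]
bolt [0.49961092 0.27221801 0.016     ] [0.52153921 0.09962713 0.016     ]
[-0.28   0.247  1.167  0.     1.729 -0.281]
```

```bash
python3 -m crank '{"linear":[[0.007,-0.038,0],[0.014,-0.076,0],[0.02,-0.112,0.03],[0.02,-0.112,0.07],[0.02,-0.112,0.1]],"twist":[0.12,0.24,0.36,0.48,0.6]}' 100 60
python3 -m crank '{"linear":[[0,0,0],[0,0,0],[0,0,0],[0,0,0],[0,0,0]],"twist":[0.12,0.24,0.36,0.48,0.62]}'
python3 -m crank '{"linear":[[0,0,0],[0,0,0],[0,0,0]],"twist":[0,0,0]}'
cat > err.py <<'E'
from h import *
import sys
s=manip.get_state();T=T_tool(s);t=np.array(list(map(float,sys.argv[1:4])))
print('tool-delta',(T[:3,:3].T@(t-T[:3,3])).round(4),'closing deg',np.degrees(np.arctan2(T[1,1],T[0,1])).round(2),'xaxis deg',np.degrees(np.arctan2(T[1,0],T[0,0])).round(2),T[:3,3].round(4))
E
python3 err.py .604 -.159 .294
```

```text
time: 3.93
eef_pos: [0.5998, -0.159, 0.3855]
tool_rot: [3.138, -0.001, 0.965]
ft_force: [0.7, -0.7, -0.9]
gripper_width: 0.0929
gripper_force: 0.0
time: 4.35
eef_pos: [0.6017, -0.1594, 0.3863]
tool_rot: [3.14, -0.002, 0.36]
ft_force: [0.4, -0.1, -0.9]
gripper_width: 0.0931
gripper_force: 0.0
time: 4.6
eef_pos: [0.6024, -0.1597, 0.3855]
tool_rot: [3.141, -0.001, 0.37]
ft_force: [0.3, -0.9, -0.4]
gripper_width: 0.093
gripper_force: 0.0
tool-delta [ 0.0017 -0.0002  0.0915] closing deg -68.78 xaxis deg 21.22 [ 0.6024 -0.1597  0.3855]
```

```bash
python3 -m crank '{"linear":[[0.002,0,0.03],[0.002,0,0.06],[0.002,0,0.085],[0.002,0,0.092],[0.002,0,0.092]],"twist":[0,0,0,0,0]}'|head -4
python3 -m crank '{"linear":[[0,0,0],[0,0,0],[0,0,0],[0,0,0],[0,0,0]],"twist":[0,0,0,0,0]}' 0 15
python3 -m crank '{"linear":[[0,0,0],[0,0,0],[0,0,0],[0,0,0],[0,0,0]],"twist":[0,0,0,0,0]}'
python3 err.py .604 -.159 .294
```

```text
time: 5.02
eef_pos: [0.6044, -0.1591, 0.2911]
tool_rot: [-3.14, 0.002, 0.368]
ft_force: [0.0, 0.0, 0.2]
time: 5.43
eef_pos: [0.605, -0.1593, 0.2937]
tool_rot: [3.141, -0.001, 0.366]
ft_force: [-1.0, 0.4, -0.2]
gripper_width: 0.0644
gripper_force: 0.0
time: 5.85
eef_pos: [0.6049, -0.1593, 0.2927]
tool_rot: [-3.142, 0.0, 0.366]
ft_force: [-0.6, 0.2, -0.1]
gripper_width: 0.0308
gripper_force: 0.0
tool-delta [-0.0007 -0.0006 -0.0013] closing deg -69.04 xaxis deg 20.96 [ 0.6049 -0.1593  0.2927]
```

```bash
python3 -m crank '{"linear":[[0,0,0],[0,0,0],[0,0,0],[0,0,0],[0,0,0]],"twist":[0,0,0,0,0]}'|tail -2
python3 -m crank '{"linear":[[0,0,-0.02],[0,0,-0.04],[0,0,-0.055],[0,0,-0.068],[0,0,-0.068]],"twist":[0.05,0.1,0.17,0.24,0.24]}'
python3 -m crank '{"linear":[[0,0,0],[0,0,0]],"twist":[0,0]}'
python3 err.py .604 -.159 .362
```

```text
gripper_width: 0.0182
gripper_force: 14.9
time: 6.68
eef_pos: [0.6051, -0.1594, 0.3636]
tool_rot: [3.14, -0.003, 0.122]
ft_force: [0.1, 0.1, -1.6]
gripper_width: 0.0179
gripper_force: 14.9
time: 6.85
eef_pos: [0.6048, -0.1593, 0.3595]
tool_rot: [-3.141, 0.001, 0.128]
ft_force: [0.3, 0.5, -2.2]
gripper_width: 0.0178
gripper_force: 14.9
tool-delta [-0.0007 -0.0004 -0.0025] closing deg -82.66 xaxis deg 7.34 [ 0.6048 -0.1593  0.3595]
```

```bash
python3 -m crank '{"linear":[[-0.005,0,0],[-0.01,0,0],[-0.014,0,0.0003],[-0.018,0,0.0005],[-0.0224,0,0.0008]],"twist":[0,0,0,0,0]}' - 6
python3 err.py .604 -.159 .362;python3 - <<'E'
from h import *
import pickle
d=grab('side','side5.png');pickle.dump(d,open('D5.pkl','wb'))
E
```

```text
time: 7.27
eef_pos: [0.5821, -0.1622, 0.3598]
tool_rot: [-3.141, 0.0, 0.126]
ft_force: [1.1, -0.1, -2.4]
gripper_width: 0.0179
gripper_force: 6.0
tool-delta [ 0.0221 -0.0004 -0.0022] closing deg -82.78 xaxis deg 7.22 [ 0.5821 -0.1622  0.3598]
```

```bash
python3 -m crank '{"linear":[[-0.006,0,0.001],[-0.012,0,0.0025],[-0.017,0,0.0038],[-0.022,0,0.006],[-0.027,0,0.008]],"twist":[0,0,0,0,0]}'
python3 -m crank '{"linear":[[-0.006,0,0.0025],[-0.011,0,0.0053],[-0.0155,0,0.0082],[-0.0155,0,0.0082]],"twist":[0,0,0,0]}'
python3 err.py .604 -.159 .362;python3 - <<'E'
from h import *
import pickle
D={n:grab(n,n+'6.png') for n in('scene','side','wrist')};pickle.dump(D,open('D6.pkl','wb'))
r=lambda i,w,h:cv2.resize(i,(w,h),interpolation=cv2.INTER_CUBIC)
a=np.hstack([r(D['side']['color'][140:290,260:400],400,430),r(D['scene']['color'][70:220,180:320],400,430)])
cv2.imwrite('pics/c6.png',a[...,::-1])
E
```

```text
time: 7.73
eef_pos: [0.5553, -0.1656, 0.3518]
tool_rot: [3.141, -0.0, 0.126]
ft_force: [0.5, 0.0, -0.0]
gripper_width: 0.018
gripper_force: 6.0
time: 8.07
eef_pos: [0.5397, -0.1675, 0.343]
tool_rot: [-3.141, 0.001, 0.126]
ft_force: [-0.3, -0.1, -1.7]
gripper_width: 0.0179
gripper_force: 6.0
tool-delta [ 0.0649 -0.0004 -0.019 ] closing deg -82.81 xaxis deg 7.19 [ 0.5397 -0.1675  0.343 ]
```

View pics/c6.png

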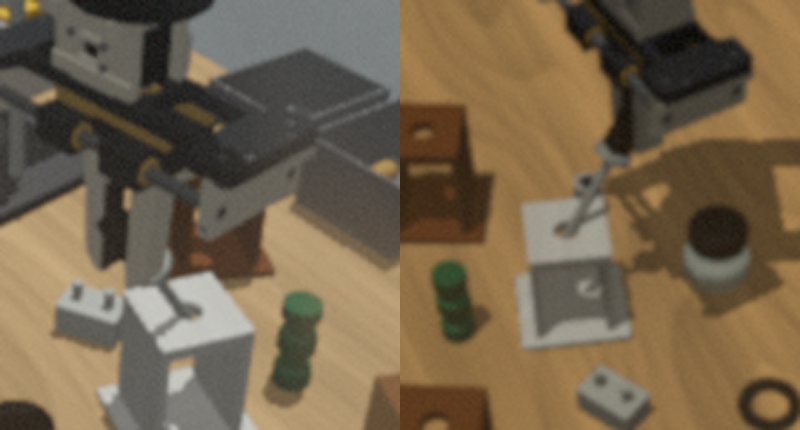

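c6: the probe is tilted in the stand hole. In the scene panel the flange is at ≈(254,124) and the shaft enters the hole at ≈(238,149). I'll grip hard and lift out to measure the tilt.

```bash
python3 -m crank '{"linear":[[0,0,0],[0,0,0],[0,0,-0.02],[0,0,-0.05],[0,0,-0.08]],"twist":[0,0,0,0,0]}' - 60
python3 -m crank '{"linear":[[0,0,-0.02],[0,0,-0.02],[0,0,-0.02]],"twist":[0,0,0]}'
python3 - <<'E'
from h import *
import pickle
s=manip.get_state();print(s['eef_pos'],s['ft_force'])
D={n:grab(n,n+'7.png') for n in('scene','side','wrist')};D['s']=s;pickle.dump(D,open('D7.pkl','wb'))
G=s['eef_pos']-[0,0,.167];a=np.radians(7.25);l=np.array([np.cos(a),np.sin(a),0])
out=[]
for n in('scene','side','wrist'):
    u,v=proj(D[n],G+(l*np.sin(.611)-np.array([0,0,np.cos(.611)]))*.112);f=proj(D[n],G+(l*np.sin(.611)-np.array([0,0,np.cos(.611)]))*.032)
    x0=int(np.clip((u+f[0])/2-(50),0,460));y0=int(np.clip((v+f[1])/2-50,0,320));print(n,u,v,f,x0,y0)
    out.append(cv2.resize(D[n]['color'][y0:y0+100,x0:x0+100],(266,400),interpolation=2) if 0 else cv2.resize(D[n]['color'][y0:y0+100,x0:x0+100],(266,266),interpolation=2))
cv2.imwrite('pics/c7.png',np.hstack(out)[...,::-1])
E
```

```text
time: 8.63
eef_pos: [0.5405, -0.1674, 0.424]
tool_rot: [-3.141, 0.002, 0.126]
ft_force: [0.7, -0.4, -1.1]
gripper_width: 0.0177
gripper_force: 60.0
time: 8.88
eef_pos: [0.5406, -0.1674, 0.4444]
tool_rot: [3.141, -0.001, 0.126]
ft_force: [0.2, -0.4, -2.4]
gripper_width: 0.0177
gripper_force: 60.0
[ 0.54060269 -0.16738204  0.44444589] [ 0.2058042  -0.42121018 -2.350045  ]
scene 235.22683845924635 118.9772031755844 (np.float64(253.84951202288576), np.float64(85.76031395759551)) 194 52
side 329.8507242620677 207.16589834683003 (np.float64(314.1207473843604), np.float64(182.70851573887023)) 271 144
wrist 283.1040987006538 130.52164652222342 (np.float64(283.1442441916001), np.float64(219.2044887044614)) 233 124
```

View pics/c7.png

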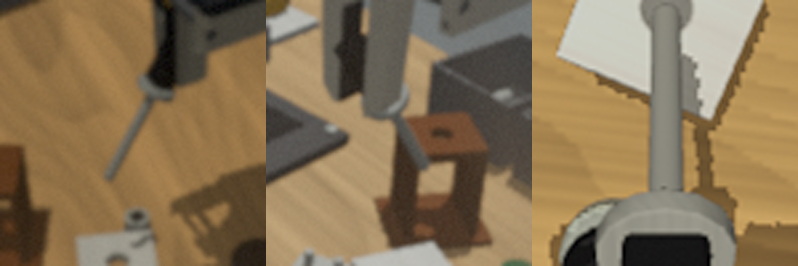

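c7: tip at scene px (235.4,118.9) and side px (330.8,205.3), against predictions of (235.2,119.0) and (329.9,207.2), so the tilt is ≈35° as intended. Next, go to a point in front of the slot's -y end.

```bash
python3 - <<'E'
from h import *
import pickle
D=pickle.load(open('D7.pkl','rb'));s=D['s']
t=tri([ray(D['scene'],235.4,118.9),ray(D['side'],330.8,205.3)])
G=s['eef_pos']-[0,0,.167];a=np.radians(7.25);l=np.array([np.cos(a),np.sin(a),0]);m=np.array([-l[1],l[0],0])
d=t-G;print('tip rel G: l',d@l,'m',d@m,'z',d[2],np.linalg.norm(d),'tilt',np.degrees(np.arctan2(d@l,-d[2])))
E
python3 err.py .4947 .1557 .38
```

```text
tip rel G: l 0.06571008575055351 m 0.0010795507414271142 z -0.08941034107604426 0.11096481374959803 tilt 36.313175756396404
tool-delta [-0.0048 -0.3263  0.0624] closing deg -82.79 xaxis deg 7.21 [ 0.5405 -0.1674  0.4421]
```

```bash
python3 -m crank '{"linear":[[0,-0.04,0],[0,-0.08,0],[0,-0.12,0],[0,-0.16,0],[0,-0.2,0]],"twist":[0,0,0,0,0]}'|head -2
python3 -m crank '{"linear":[[0,-0.04,0],[0,-0.08,0],[0,-0.12,0],[-0.003,-0.126,0],[-0.005,-0.126,0]],"twist":[0,0,0,0,0]}'|head -2
python3 -m crank '{"linear":[[0,0,0.03],[0,0,0.055],[0,0,0.06],[0,0,0.06]],"twist":[0,0,0,0]}'
python3 err.py .4947 .1557 .38;python3 - <<'E'
from h import *
import pickle
s=manip.get_state();D={n:grab(n,n+'8.png') for n in('scene','side','wrist')};D['s']=s;pickle.dump(D,open('D8.pkl','wb'))
E
```

```text
time: 9.45
eef_pos: [0.5147, 0.0326, 0.4424]
time: 9.87
eef_pos: [0.4941, 0.1574, 0.4424]
time: 10.2
eef_pos: [0.4946, 0.1544, 0.3818]
tool_rot: [3.141, 0.004, 0.125]
ft_force: [-0.1, -0.1, -0.7]
gripper_width: 0.018
gripper_force: 60.0
tool-delta [ 0.0003 -0.0013  0.0018] closing deg -82.85 xaxis deg 7.15 [0.4946 0.1544 0.3818]
```

```bash
python3 -m crank '{"linear":[[0.003,0,0.007],[0.006,0,0.012],[0.009,0,0.0165],[0.0115,0,0.0205],[0.0115,0,0.0205]],"twist":[0,0,0,0,0]}'
python3 -m crank '{"linear":[[0.002,0,0.003],[0.004,0,0.006],[0.0063,0,0.009],[0.0063,0,0.009]],"twist":[0,0,0,0]}'
```

```text
time: 10.77
eef_pos: [0.5064, 0.1568, 0.3621]
tool_rot: [3.141, 0.001, 0.126]
ft_force: [-0.0, 0.1, -2.2]
gripper_width: 0.0179
gripper_force: 60.0
time: 11.1
eef_pos: [0.5125, 0.1576, 0.3535]
tool_rot: [3.141, 0.001, 0.126]
ft_force: [-0.4, -0.9, -1.2]
gripper_width: 0.0179
gripper_force: 60.0
```

```bash
python3 -m crank '{"linear":[[0.0012,0,0.0016],[0.0023,0,0.0033],[0.0034,0,0.0049],[0.0034,0,0.0049]],"twist":[0,0,0,0]}'|sed -n 2,4p
python3 -m crank '{"linear":[[0.0006,0,0.0008],[0.0012,0,0.0016],[0.0012,0,0.0016]],"twist":[0,0,0]}'|sed -n 2,4p
python3 -m crank '{"linear":[[0.0006,0,0.0008],[0.0012,0,0.0016],[0.0012,0,0.0016]],"twist":[0,0,0]}'|sed -n 2,4p
```

```text
eef_pos: [0.5158, 0.158, 0.349]
tool_rot: [3.142, 0.0, 0.126]
ft_force: [0.7, -0.2, -1.4]
eef_pos: [0.5169, 0.1582, 0.3477]
tool_rot: [-3.142, 0.0, 0.126]
ft_force: [1.0, 0.2, -1.8]
eef_pos: [0.5181, 0.1583, 0.346]
tool_rot: [3.142, 0.0, 0.126]
ft_force: [0.3, 0.1, -1.6]
```

```bash
for i in 1; do python3 -m crank '{"linear":[[0.0006,0,0.0008],[0.0012,0,0.0016],[0.0012,0,0.0016]],"twist":[0,0,0]}'|sed -n 2,4p;  done
python3 -m crank '{"linear":[[0.0006,0,0.0008],[0.0006,0,0.0008]],"twist":[0,0]}'|sed -n 2,4p
python3 -m crank '{"linear":[[0.0006,0,0.0008],[0.0006,0,0.0008]],"twist":[0,0]}'|sed -n 2,4p
```

```text
eef_pos: [0.5191, 0.1585, 0.3452]
tool_rot: [-3.142, 0.001, 0.126]
ft_force: [-7.5, -1.5, 8.5]
eef_pos: [0.5195, 0.1585, 0.3452]
tool_rot: [-3.141, 0.001, 0.126]
ft_force: [-13.9, -2.0, 14.5]
eef_pos: [0.5199, 0.1586, 0.3451]
tool_rot: [-3.141, 0.001, 0.126]
ft_force: [-19.3, -3.2, 23.1]
```

```bash
python3 -m crank '{"linear":[[-0.0007,0,-0.001],[-0.0007,0,-0.001]],"twist":[0,0]}'|sed -n 2,4p
python3 -m crank '{"linear":[[0,-0.0015,0],[0,-0.003,0],[0,-0.003,0]],"twist":[0,0,0]}'|sed -n '2p;4p'
python3 -m crank '{"linear":[[0,-0.0015,0],[0,-0.003,0],[0,-0.003,0]],"twist":[0,0,0]}'|sed -n '2p;4p'
```

```text
eef_pos: [0.5193, 0.1585, 0.3452]
tool_rot: [-3.141, 0.001, 0.126]
ft_force: [-11.9, -2.9, 12.9]
eef_pos: [0.5191, 0.1609, 0.3452]
ft_force: [-10.9, -11.7, 13.5]
eef_pos: [0.5188, 0.1635, 0.3452]
ft_force: [-11.1, -14.2, 14.7]
```

```bash
python3 -m crank '{"linear":[[-0.0006,0,-0.0009],[-0.0006,0,-0.0009]],"twist":[0,0]}'|sed -n '2p;4p'
python3 -m crank '{"linear":[[0,-0.0015,0],[0,-0.003,0],[0,-0.003,0]],"twist":[0,0,0]}'|sed -n '2p;4p'
python3 -m crank '{"linear":[[0,-0.0015,0],[0,-0.003,0],[0,-0.003,0]],"twist":[0,0,0]}'|sed -n '2p;4p'
```

```text
eef_pos: [0.5183, 0.1641, 0.3456]
ft_force: [-5.2, -1.7, 6.1]
eef_pos: [0.518, 0.1671, 0.3455]
ft_force: [-4.6, -5.1, 6.8]
eef_pos: [0.5176, 0.1701, 0.3455]
ft_force: [-5.2, -4.4, 6.3]
```

```bash
for k in 1; do python3 -m crank '{"linear":[[0,-0.0015,0],[0,-0.003,0],[0,-0.003,0]],"twist":[0,0,0]}'|sed -n '2p;4p'; done
python3 -m crank '{"linear":[[0,-0.0015,0],[0,-0.003,0],[0,-0.003,0]],"twist":[0,0,0]}'|sed -n '2p;4p'
python3 -m crank '{"linear":[[0,-0.0015,0],[0,-0.003,0],[0,-0.003,0]],"twist":[0,0,0]}'|sed -n '2p;4p'
```

```text
eef_pos: [0.5172, 0.173, 0.3455]
ft_force: [-4.4, -6.3, 7.6]
eef_pos: [0.5168, 0.176, 0.3455]
ft_force: [-4.7, -6.1, 7.0]
eef_pos: [0.5165, 0.1796, 0.3447]
ft_force: [-0.6, 1.3, -1.0]
```

```bash
python3 -m crank '{"linear":[[0,-0.0015,0],[0,-0.003,0],[0,-0.003,0]],"twist":[0,0,0]}'|sed -n '2p;4p'
```

```text
eef_pos: [0.5161, 0.1825, 0.3446]
ft_force: [0.1, -1.1, -1.5]
```

Dropped in at TCP y≈0.178, so the hole centre should be around y≈0.183. Pushing in.

```bash
python3 -m crank '{"linear":[[0.0012,-0.0005,0.0016],[0.0023,-0.0005,0.0033],[0.0034,-0.0005,0.0049],[0.0034,-0.0005,0.0049]],"twist":[0,0,0,0]}'|sed -n '2p;4p'
python3 -m crank '{"linear":[[0.0012,0,0.0016],[0.0023,0,0.0033],[0.0034,0,0.0049],[0.0034,0,0.0049]],"twist":[0,0,0,0]}'|sed -n '2p;4p'
```

```text
eef_pos: [0.5196, 0.1832, 0.3394]
ft_force: [0.8, -0.3, -2.3]
eef_pos: [0.5229, 0.1836, 0.3345]
ft_force: [0.1, -0.3, -1.7]
```

```bash
python3 -m crank '{"linear":[[0.0012,0,0.0016],[0.0023,0,0.0033],[0.0034,0,0.0049],[0.0034,0,0.0049]],"twist":[0,0,0,0]}'|sed -n '2p;4p'
python3 -m crank '{"linear":[[0.0012,0,0.0016],[0.0023,0,0.0033],[0.0029,0,0.0041],[0.0029,0,0.0041]],"twist":[0,0,0,0]}'|sed -n '2p;4p'
```

```text
eef_pos: [0.5262, 0.1841, 0.3305]
ft_force: [-4.7, -0.3, 4.8]
eef_pos: [0.5291, 0.1844, 0.3262]
ft_force: [-3.8, 0.1, 5.1]
```

```bash
python3 -m crank '{"linear":[[0.0006,0,0.0008],[0.001,0,0.0014],[0.001,0,0.0014],[0.001,0,0.0014],[0.001,0,0.0014]],"twist":[0,0,0,0,0]}'|sed -n '2p;4p'
cat > y.py <<'E'
from h import *
import pickle
D0=pickle.load(open('D8.pkl','rb'))
for n in('scene','side'):
    for d in(D0[n],grab(n)):
        h=cv2.cvtColor(d['color'],cv2.COLOR_RGB2HSV);m=cv2.inRange(h,(20,200,90),(30,255,255))
        if n=='scene': m[:,:200]=0
        else: m[:, :150]=0
        k,_,st,c=cv2.connectedComponentsWithStats(m);i=1+st[1:,4].argmax();print(n,st[i],c[i].round(1))
E
python3 y.py
python3 -m crank '{"linear":[[0,0,0],[0,0,0],[0,0,0],[0,0,0],[0,0,0]],"twist":[0,0,0,0,0]}'|sed -n '2p;4p'
python3 -m crank '{"linear":[[0,0,0],[0,0,0],[0,0,0],[0,0,0],[0,0,0]],"twist":[0,0,0,0,0]}'|sed -n '2p;4p'
python3 -m crank '{"linear":[[0,0,0],[0,0,0],[0,0,0],[0,0,0],[0,0,0]],"twist":[0,0,0,0,0]}'|sed -n '1,2p;4p'
python3 y.py
python3 -m crank '{"linear":[[0,0,0],[0,0,0],[0,0,0],[0,0,0],[0,0,0]],"twist":[0,0,0,0,0]}'|sed -n '1,2p;4p'
python3 y.py
```

```text
eef_pos: [0.53, 0.1845, 0.3249]
ft_force: [-6.0, -1.3, 4.8]
scene [233 297  29  31 464] [245.7 311.4]
scene [234 304  28  30 437] [246.1 317.7]
eef_pos: [0.53, 0.1846, 0.3249]
ft_force: [-5.5, -0.8, 6.3]
eef_pos: [0.53, 0.1846, 0.325]
ft_force: [-5.8, -0.1, 5.7]
time: 17.95
eef_pos: [0.53, 0.1845, 0.3249]
ft_force: [-5.9, -1.0, 5.1]
scene [233 297  29  31 464] [245.7 311.4]
scene [235 311  28  30 442] [247.1 325.1]
time: 18.47
eef_pos: [0.53, 0.1846, 0.3249]
ft_force: [-5.2, -1.1, 6.5]
scene [233 297  29  31 464] [245.7 311.4]
scene [235 311  27  29 439] [247.1 325. ]Traceback (most recent call last):
  File "y.py", line 9, in <module>
    k,_,st,c=cv2.connectedComponentsWithStats(m);i=1+st[1:,4].argmax();print(n,st[i],c[i].round(1))
                                                     ~~~~~~~~~~~~~~~^^
ValueError: attempt to get argmax of an empty sequence
Traceback (most recent call last):
  File "y.py", line 9, in <module>
    k,_,st,c=cv2.connectedComponentsWithStats(m);i=1+st[1:,4].argmax();print(n,st[i],c[i].round(1))
                                                     ~~~~~~~~~~~~~~~^^
ValueError: attempt to get argmax of an empty sequence
Traceback (most recent call last):
  File "y.py", line 9, in <module>
    k,_,st,c=cv2.connectedComponentsWithStats(m);i=1+st[1:,4].argmax();print(n,st[i],c[i].round(1))
                                                     ~~~~~~~~~~~~~~~^^
ValueError: attempt to get argmax of an empty sequence
```

```bash
python3 - <<'E'
from h import *
d=grab('scene')
p=onz(d,245.7,311.4,.135);
for s in(.018,.036,.045,.050,.055,.06): print(s,np.round(proj(d,p-[0,0,s]),1))
E
```

```text
0.018 [246.1 315.9]
0.036 [246.5 320.2]
0.045 [246.7 322.3]
0.05 [246.8 323.4]
0.055 [247.  324.5]
0.06 [247.1 325.6]
```

The carriage is down on its stop and no longer moving. Retract along the slot normal and go back to the pose where I photographed the probe earlier.

```bash
python3 -m crank '{"linear":[[-0.008,0,-0.0115],[-0.018,0,-0.0257],[-0.028,0,-0.04],[-0.038,0,-0.0543],[-0.044,0,-0.063]],"twist":[0,0,0,0,0]}'|sed -n '2p;4p'
python3 -m crank '{"linear":[[0,0,-0.03],[0,0,-0.055],[0.004,0.03,-0.057],[0.008,0.07,-0.057],[0.008,0.11,-0.057]],"twist":[0,0,0,0,0]}'|sed -n '2p;4p'
python3 -m crank '{"linear":[[0,0.04,0],[0,0.08,0],[0,0.12,0],[0,0.16,0],[0,0.2,0]],"twist":[0,0,0,0,0]}'|sed -n '2p;4p'
python3 -m crank '{"linear":[[0,0.02,0],[0,0.04,0],[0,0.04,0],[0,0.04,0]],"twist":[0,0,0,0]}'|sed -n '2p;4p'
python3 err.py .5406 -.1674 .4444
```

```text
eef_pos: [0.4854, 0.1789, 0.3898]
ft_force: [-0.9, -1.0, -1.3]
eef_pos: [0.5081, 0.0701, 0.4453]
ft_force: [1.0, 0.1, -2.1]
eef_pos: [0.5327, -0.1295, 0.445]
ft_force: [0.7, 0.9, -1.7]
eef_pos: [0.5381, -0.1679, 0.4445]
ft_force: [0.3, 0.3, -1.2]
tool-delta [ 0.0025 -0.0002  0.0001] closing deg -82.89 xaxis deg 7.11 [ 0.5381 -0.1679  0.4445]
```

```bash
python3 -m crank '{"linear":[[0.0025,0,0],[0.0025,0,0],[0.0025,0,0]],"twist":[0,0,0]}'|sed -n '2p;4p'
python3 - <<'E'
from h import *
import pickle
D=pickle.load(open('D7.pkl','rb'))
for n,(x0,x1,y0,y1) in dict(scene=(222,250,92,125),side=(316,338,186,212),wrist=(255,310,120,205)).items():
    a=D[n]['color'][y0:y1,x0:x1];d=grab(n);pickle.dump(d,open(f'D9{n}.pkl','wb'));c=d['color']
    r=cv2.matchTemplate(c[y0-8:y1+8,x0-8:x1+8],a,cv2.TM_CCOEFF_NORMED);_,v,_,q=cv2.minMaxLoc(r)
    print(n,'best',v,np.array(q)-8,'same place',r[8,8],'absdiff',np.abs(a.astype(int)-c[y0:y1,x0:x1]).mean())
E
```

```text
eef_pos: [0.5408, -0.166, 0.4448]
ft_force: [-0.3, 0.8, -0.9]
scene best 0.9756240248680115 [0 1] same place 0.94151205 absdiff 2.5432900432900434
side best 0.9849770665168762 [0 0] same place 0.98497707 absdiff 3.3275058275058274
wrist best 0.9697000980377197 [0 0] same place 0.9697001 absdiff 3.3137967914438504
```

Unchanged in the grip. Lower the tip into the stand hole.

```bash
python3 -m crank '{"linear":[[0,0.001,0.035],[0,0.001,0.065],[0,0.001,0.085],[0,0.001,0.094],[0,0.001,0.1]],"twist":[0,0,0,0,0]}'|sed -n '2p;4p'
python3 -m crank '{"linear":[[0,0,0],[0,0,0]],"twist":[0,0]}'|sed -n '2p;4p'; python3 err.py .5397 -.1675 .343
```

```text
eef_pos: [0.5408, -0.1677, 0.3437]
ft_force: [0.3, 0.4, -1.3]
eef_pos: [0.541, -0.1679, 0.3459]
ft_force: [0.8, -0.6, -0.9]
tool-delta [-0.0013 -0.0006  0.0029] closing deg -82.78 xaxis deg 7.22 [ 0.541  -0.1679  0.3459]
```

```bash
python3 -m crank '{"linear":[[0,0,0],[0.0043,0,0],[0.0084,0,-0.002],[0.0125,0,-0.0045],[0.0168,0,-0.0068]],"twist":[0,0,0,0,0]}' - 6|sed -n '2p;4p;6p'
python3 -m crank '{"linear":[[0.0044,0,-0.0022],[0.009,0,-0.0042],[0.0134,0,-0.0059],[0.018,0,-0.0075],[0.0227,0,-0.0089]],"twist":[0,0,0,0,0]}'|sed -n '2p;4p'
python3 -m crank '{"linear":[[0.0048,0,-0.0011],[0.0096,0,-0.0021],[0.0144,0,-0.0028],[0.0192,0,-0.0034],[0.024,0,-0.0037]],"twist":[0,0,0,0,0]}'|sed -n '2p;4p'
python3 -m crank '{"linear":[[0.005,0,0],[0.005,0,0]],"twist":[0,0]}'|sed -n '2p;4p'
python3 err.py .604 -.159 .362; python3 - <<'E'
from h import *
import pickle
s=manip.get_state();D={n:grab(n,n+'A.png') for n in('scene','side','wrist')};D['s']=s;pickle.dump(D,open('DAA.pkl','wb'))
E
```

```text
eef_pos: [0.558, -0.1658, 0.3521]
ft_force: [-1.4, 0.2, -0.6]
gripper_force: 6.0
eef_pos: [0.5805, -0.1629, 0.3605]
ft_force: [-0.9, 0.1, -1.2]
eef_pos: [0.6043, -0.1599, 0.3641]
ft_force: [-1.9, -0.2, -1.4]
eef_pos: [0.6095, -0.1592, 0.3639]
ft_force: [1.3, -0.4, -1.3]
tool-delta [-0.0055 -0.0009  0.0019] closing deg -82.78 xaxis deg 7.22 [ 0.6095 -0.1592  0.3639]
```

```bash
python3 -m crank '{"linear":[[-0.003,0,0],[-0.005,0.0,0.005],[-0.005,0,0.015],[-0.005,0,0.025],[-0.005,0,0.025]],"twist":[0,0,0,0,0]}'|sed -n '2p;4p'
python3 -m crank '{"linear":[[0,0,0.01],[0,0,0.02],[0,0,0.03],[0,0,0.038],[0,0,0.038]],"twist":[0,0,0,0,0]}'|sed -n '2p;4p'
python3 - <<'E'
from h import *
import pickle
s=manip.get_state();d=grab('side','sideB.png');G=s['eef_pos']-[0,0,.167]
# handle is hidden; look at shaft below plate: grey column between walls
b=pickle.load(open('D2.pkl','rb'))['side']['color']
print(s['eef_pos'],np.abs(d['color'][262:285,305:350].astype(int)-b[262:285,305:350]).mean(),proj(d,[.604,-.159,.02]))
E
```

```text
eef_pos: [0.6034, -0.1599, 0.3359]
ft_force: [-0.3, 1.5, -1.7]
eef_pos: [0.6036, -0.1598, 0.2985]
ft_force: [-0.0, 0.4, -1.7]
[ 0.60357097 -0.15984277  0.29849974] 11.781642512077294 (np.float64(322.28839818111817), np.float64(278.1458112314471))
```

```bash
python3 -m crank '{"linear":[[0,0,0.002],[0,0,0.004],[0,0,0.004]],"twist":[0,0,0]}'|sed -n '2p;4p'
python3 -m crank '{"linear":[[0,0,0],[0,0,0],[0,0,0],[0,0,0],[0,0,0]],"twist":[0,0,0,0,0]}' 100|sed -n '2p;4,5p'
python3 -m crank '{"linear":[[0,0,0],[0,0,0],[0,0,0],[0,0,0],[0,0,0]],"twist":[0,0,0,0,0]}'|sed -n '2p;4,5p'
python3 -m crank '{"linear":[[0,0,-0.02],[0,0,-0.05],[0,0,-0.09],[0,0,-0.13],[0,0,-0.17]],"twist":[0,0,0,0,0]}'|sed -n '2p;4,5p'
python3 -m crank '{"linear":[[-0.04,0,0],[-0.08,0,0],[-0.12,0,0],[-0.12,0,0],[-0.12,0,0]],"twist":[0,0,0,0,0]}'|sed -n '1,2p;4,5p'
python3 - <<'E'
from h import *
import pickle
D={n:grab(n,n+'E.png') for n in('scene','side','wrist')};pickle.dump(D,open('DE.pkl','wb'))
b=pickle.load(open('D2.pkl','rb'))['side']['color'];d=D['side']['color']
print('handle/stand diff vs start',np.abs(d[215:300,300:355].astype(int)-b[215:300,300:355]).mean())
for i in(b,d):
    m=(i[218:256,312:340].max(2)<60).astype(np.uint8);k,_,st,c=cv2.connectedComponentsWithStats(m);j=1+st[1:,4].argmax();print(st[j],c[j].round(1))
w=D['wrist'];m=(w['color'].max(2)<45).astype(np.uint8)
print(proj(w,[.604,-.159,.101]),proj(w,[.604,-.159,.153]));k,_,st,c=cv2.connectedComponentsWithStats(m)
print([(st[j].tolist(),c[j].round(1).tolist()) for j in range(1,k) if st[j,4]>60])
E
python3 y.py 2>/dev/null
```

```text
eef_pos: [0.6039, -0.1599, 0.2971]
ft_force: [-0.5, -0.5, -1.9]
eef_pos: [0.6039, -0.1599, 0.2972]
ft_force: [-0.0, -0.3, 0.6]
gripper_width: 0.0467
eef_pos: [0.6038, -0.1599, 0.2971]
ft_force: [-0.8, 0.7, -0.4]
gripper_width: 0.08
eef_pos: [0.6035, -0.1598, 0.4689]
ft_force: [1.3, -0.1, -0.1]
gripper_width: 0.0932
time: 25.55
eef_pos: [0.4833, -0.1751, 0.4681]
ft_force: [0.9, 0.0, 0.2]
gripper_width: 0.0931
handle/stand diff vs start 2.687486631016043
[  8   1  14  29 288] [14.2 14.9]
[  8   2  15  29 304] [14.4 15.4]
(np.float64(281.9051192633983), np.float64(69.37804310790094)) (np.float64(281.72166712162306), np.float64(61.07826200228914))
[([0, 0, 96, 130, 7816], [45.4, 59.0]), ([295, 0, 22, 15, 170], [305.0, 6.3]), ([404, 0, 13, 11, 81], [409.6, 3.4]), ([435, 9, 18, 20, 286], [443.4, 18.4]), ([376, 30, 71, 47, 1538], [408.0, 54.4]), ([274, 54, 19, 27, 351], [284.5, 68.8]), ([143, 128, 37, 37, 655], [160.6, 145.6]), ([349, 129, 9, 10, 75], [353.3, 133.1]), ([244, 162, 38, 39, 1148], [262.4, 181.1]), ([0, 242, 560, 178, 37342], [254.5, 353.2]), ([200, 311, 33, 11, 195], [213.6, 317.1]), ([174, 333, 82, 4, 150], [212.2, 335.5])]
scene [233 297  29  31 464] [245.7 311.4]
scene [234 310  29  31 457] [247.2 325.2]
```

```bash
python3 -c "
from station import manip
print(manip.close_job())"
```

```text
the job is handed in; nothing more can be done
None
```

The job is handed in: the probe found the release hole, the carriage sank to its bottom stop, and the probe hangs upright in its stand again, released. It took about 26 s, and no force reading suggested contact with the other parts.

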